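Hold the grinder lid at pulse

TASK

Take the white grinder lid out of the wooden fruit dish, fit it into the collar of the spice grinder so that its two lugs drop through the notches and it sits fully down, then twist it clockwise (seen from above) against the spring to the orange pulse mark, half-way to the lock, and never as far as the red lock mark. Finish while still gripping the lid and holding it at the orange mark: the spring turns it back if it is let go. Leave the dish, the pears and the other things on the table where they are.

Things in the scene. Friction and masses are not known exactly. Their poses are not given: they have to be found in the camera images.
- lid: white bayonet lid, loose, 0.14 kg, lying plug-down in the dish. Origin: centre of its plug's underside, z up. Grey plug 56 mm across, z 0-16 mm, with two grey lugs at its foot along +x and -x: 12 mm wide, z 0-6 mm, reaching 37 mm from the axis. White flange 92 mm across, z 16-26 mm, black stripes at +x and -x. Half a turn about z gives the same lid.
- lid_grip (a point): middle of the lid's black upright grip bar, 41 mm above the lid's origin; axes as the lid's. The bar is 64 mm long along x (in line with lugs and stripes), 18 mm wide along y, 30 mm high (it stands on the flange, 26 to 56 mm above the lid's origin).
- grinder: spice grinder, fixed, upright, black with a steel collar on top, 136 mm wide at the foot, 102 mm high. Origin: centre of its foot on the table. Its x axis passes through both notches of the collar. With the lid fully down its flange rests on the collar top and the lid's origin is 86 mm above the grinder's, on the same axis. Stops bar turning anticlockwise from the notches.
- collar (a point): centre of the collar's top face, 102 mm above the table; axes as the grinder's. Collar 116 mm across, opening 60 mm (2 mm play round the plug), two notches along +x and -x, 18 mm wide (3 mm play beside a lug), reaching 39 mm from the axis, under white rim marks. Ledges between: 6 mm thick; lugs turn below with 4 mm vertical play. Clockwise of each white mark: orange at 0.65 rad, red at 1.30 rad.
- pulse (a joint): sprung switch ring in the collar, pushed round by the lugs: 0 at rest, grows as the lid turns clockwise from above. The lugs meet it about 0.1 rad (0 to 0.2, play) after the notch; then it follows the lid one to one. 0.55 rad: lid stripes at the orange mark; it locks near its end stop at 1.2. Spring torque 0.08 N m at 0, 0.12 at 0.55, 0.18 at 1.2; turns the lid back when let go.
- dish: shallow round turned wooden fruit dish, loose, 350 mm across, 38 mm high, origin at the centre of its underside; its flat floor is 6 mm above the table and about 190 mm across. The lid lies 45 to 60 mm from its centre, the pears on the other side. Two lamps hang over the table beyond the dish and grinder, 0.57 m above its top: pass under them or draw the arm in
- pear_a: green-brown pear lying in the dish, 68x106x68 mm, origin under its belly; leave it
- pear_b: green-brown pear lying in the dish, 68x106x68 mm, origin under its belly; leave it
- mill: brown wooden pepper mill, 58 mm wide, 170 mm high, standing at the back, origin at the centre of its foot; leave it
- goblet_a: clear goblet with a green stem, 83 mm wide, 122 mm high, standing at the back, origin at the centre of its foot; leave it
- salt: glass salt shaker with a grey cap, 44 mm wide, 90 mm high, standing at the left edge, origin at the centre of its foot; leave it
- spice_a: spice jar with a red cap, 45 mm wide, 106 mm high, at the right edge, origin at the centre of its foot; leave it
- spice_b: spice jar with a red cap, 45 mm wide, 106 mm high, at the right edge, origin at the centre of its foot; leave it
- espresso: brown espresso cup, 67x94x58 mm, at the near right corner, origin under its middle; leave it
Things that resemble listed ones, but are neither listed nor needed, are in the scene too. Leave any purple look-alike of the lid alone.

How it is judged:
On the way, in this order (a step that is already met when the one before it is completed fails the run):
1. the lid is gripped and lifted clear of the dish (height (world z) of lid above 0.06 m and contact force between the fingers and lid above 1 N and contact force between lid and dish below 0.1 N), for 0.1 s.
2. the lid sits down in the collar, lugs through the notches, the switch ring not yet turned (horizontal distance between lid and collar below 0.005 m and z of lid in the frame of grinder below 0.091 m and angle between lid's own z axis and vertical below 0.12 rad and value of joint pulse below 0.25 rad), for 0.05 s.
At the end, for the whole second after the job is handed in: The fingers hold the lid (over 1 N), upright within 0.12 rad and down in the collar (within 5 mm of its axis, lugs under the ledges), with the switch ring held still between 0.40 and 0.70 rad (orange mark at 0.55) (value of joint pulse between 0.4 and 0.7 rad and velocity of joint pulse between -0.1 and 0.1 rad/s and horizontal distance between lid and collar below 0.005 m and z of lid in the frame of grinder between 0.082 and 0.091 m and angle between lid's own z axis and vertical below 0.12 rad and contact force between the fingers and lid above 1 N); the arm keeps its last pose, push and grip.
It fails at once if the lid is turned on to the lock (switch ring past 1.1 rad) (value of joint pulse above 1.1 rad).
It fails at once if the dish is shifted more than 4 cm (distance of dish from where it was at the start of the episode above 0.04 m).
It fails at once if a pear is moved more than 6 cm (distance of any of pear_a, pear_b from where it was at the start of the episode above 0.06 m).
It fails at once if a thing at the back or sides is moved more than 4 cm or tipped over (distance of any of mill, goblet_a, salt, spice_a, spice_b, espresso from where it was at the start of the episode above 0.04 m or angle between any of mill, goblet_a, salt, spice_a, spice_b, espresso's own z axis and vertical above 0.6 rad).
It also fails if it takes over 51 s, if anything falls off the work surface, if the arm or the gripper's body presses on something with over 40 N, if the wrist force passes 120 N, or if a joint passes its speed limit or range.

ROBOT

A 6-joint arm with a two-finger parallel gripper is mounted at the origin on a cart in front of the work surface, level with it; the furniture and walls round the work are solid. World frame = base frame: x ahead of the robot, y to its left, z up, the work surface at z = 0. Lengths are in m, angles in rad, forces in N, time in s.
With the tool pointing down it reaches from about 0.325 to 0.85 m from the base axis. Payload 15.5 kg.
Tool frame: the origin (TCP) lies midway between the tips of the shut fingers; the grasp point (between the pads) lies 19 mm behind it (hold_point_z is the distance from the TCP to the grasp point, in m); z points along the fingers, y is the line along which they close (so a half turn about z gives the same grasp; the last joint's range is limited). The gripper opens to 91 mm and grips with 3 to 60 N. Pads are 32 mm wide; open, the fingers measure 118 mm over their backs; the gripper's body (76 mm by 178 mm) begins 60 mm behind the grasp point.
Start: joints at [1.139, 0.494, 1.345, -0, 1.302, -0.096], TCP at [0.206, 0.59, 0.214] pointing down, gripper open.
Joint ranges: [-2.91, 2.91], [-0.82, 2.16], [0.22, 2.67], [-1.22, 4.37], [0.12, 2.79], [-3.08, 3.08]. Speed limits (rad/s): [1.89, 1.89, 2.57, 3.01, 3.01, 3.01].

INTERFACE

Orientations are given as a unit quaternion [x, y, z, w].
In Python, from bench import state, camera, job_done, spot_in, pinpoint, hold_point_z gives the robot as it stands.
- The arm moves only by the tool move_arm, never from a script. Its argument "moves" is a list of rows, each a list of 7 numbers: the shift along the world's x, y, z in mm, then the turn, a rotation vector about the world's x, y, z in rad, then the opening in per cent of the stroke, from 0 (shut) to 100 (fully open). In form: [[dx, dy, dz, wx, wy, wz, grip], ...]. A call has exactly 5 rows; each row shifts and turns the commanded pose from where the row before left it; what a row does not reach is not made up. A row lasts 1/12 s, in which the tool goes at most 41.7 mm and 7.16 degrees, less where a joint would pass 70% of its speed; a pose out of reach is approached as far as the arm can. A call is refused whole if a number of a shift passes 41.7 or a number of a turn 0.125, either way. A call with a gripper value outside its range is refused whole. The fingers move at their own pace and stop on an object; "newtons" is the grip in N (left out, the last holds). Time passes only in rows, so rows that do not move let the fingers close, or fill a call up. It gives the time, the measured TCP pose, the force, the opening and the grip force at its end, in the units of the state.
- state(): the state, without advancing time (a new reading comes with each control period).
- camera(name): name is "scene" or "top"; returns a dict with "img" (400x640x3 uint8, red, green, blue), "fx", "fy", "cx", "cy" (pixels), "eye" and "orientation" of the camera in the world. Camera axes: x right, y up, looking along -z (the intrinsics and any distortion apply to the point x, -y, -z); pixel columns grow to the right and rows downward; lengths in m; the calibration is good to about 2 mm. A picture is of the moment at which its call begins. There is no depth.
- job_done(): hands the job in; it is judged then, once.
Trained networks look in a picture, given as the dict that the camera call returned (one of the last four; its "shot" number tells which), for a name from the list of things; names that differ only in an ending like _2 or _b are one class to them, and where a whole thing is asked for, a point or a joint stands for the part that bears it (a point fixed in the world has none). Each returns a list of dicts, best first, with "p" (0 to 1); they miss things now and then, are a little off and sometimes report something else, mostly with a low value. They report only what shows in the picture. A call takes as long as a camera call. They do not tell look-alikes from the thing itself.
- spot_in(query, picture): "bbox" ([left, top, right, bottom] in pixels, round what is visible of it).
- pinpoint(query, picture): "point" ([column, row] in pixels: a listed point, or the origin of a listed thing).
The state is a dict: "time_s": time; "joints": joint angles; "qvel": joint speeds; "joint_efforts": joint torques, N m; "eef_pos": TCP position; "tool_rot": TCP orientation; "force": force on the tool from outside, world axes, zero at the start; "moment": the same for the moment, N m; "gripper_width": finger opening in m; "grip_force": force on a finger pad.
Only numpy, scipy, OpenCV 4.12 (cv2) and the standard library are available. Lean on these libraries where they do the work, as an engineer would, in place of code of your own. Each camera call takes 0.05 s, during which the arm holds its last target. There are 200 camera calls.

## Working session

There is one attempt and no reset: what is moved stays moved. The work goes in short steps, Python scripts to look and compute and a tool call to move; the robot and the scene stay as the last step left them, time stands still between calls to the robot, and variables do not carry over. Pictures are saved under pics/ and viewed, at most 10 in all, crops included, and the job is handed in when it is done.

Besides the shell and the picture viewer there is one more tool, called after "Request:" by a JSON object that holds its "op" and its "data". move_arm: Moves the arm, as the interface text tells. Its arguments: {"type":"object","properties":{"moves":{"type":"array","items":{"type":"array","items":{"type":"number"}}},"newtons":{"type":"number"}},"required":["moves"]}

```bash
mkdir -p pics; cat > h.py <<'E'
import numpy as np, cv2
from scipy.spatial.transform import Rotation as R
from bench import *
def ray(c,px):
    d=np.array([(px[0]-c["cx"])/c["fx"],-(px[1]-c["cy"])/c["fy"],-1.]); return np.array(c["eye"]),R.from_quat(c["orientation"]).apply(d)
def at_z(c,px,z):
    e,d=ray(c,px); return e+d*(z-e[2])/d[2]
def proj(c,P):
    p=R.from_quat(c["orientation"]).inv().apply(np.atleast_2d(P)-np.array(c["eye"]))
    return np.c_[c["cx"]-c["fx"]*p[:,0]/p[:,2], c["cy"]+c["fy"]*p[:,1]/p[:,2]]
def tri(a,pa,b,pb):
    e1,d1=ray(a,pa);e2,d2=ray(b,pb)
    t=np.linalg.lstsq(np.c_[d1,-d2],e2-e1,rcond=None)[0]
    p,q=e1+d1*t[0],e2+d2*t[1]; return (p+q)/2,np.linalg.norm(p-q)
def save(n,img): cv2.imwrite("pics/"+n,img[:,:,::-1])
E
python3 - <<'E'
from h import *
t=camera("top");s=camera("scene")
print({k:v for k,v in t.items() if k!="img"}); print({k:v for k,v in s.items() if k!="img"})
save("a.png",np.vstack([t["img"],s["img"]])[:, :]) if 0 else None
save("t.png",t["img"]);save("s.png",s["img"])
for q in ["lid","lid_grip","grinder","collar","dish"]:
    for n,c in(("top",t),("scene",s)):
        print(q,n,[(np.round(r["point"]).tolist(),round(r["p"],2)) for r in pinpoint(q,c)][:4],[(np.round(r["bbox"]).tolist(),round(r["p"],2)) for r in spot_in(q,c)][:3])
print(state(), hold_point_z)
E
```

```text
{'fx': 383.3846501412179, 'fy': 383.3846501412179, 'cx': 319.58871658500914, 'cy': 203.13487716265877, 'eye': array([ 0.27797573, -0.00940487,  1.51693459]), 'orientation': array([ 0.07280369, -0.06786576, -0.70308701,  0.70410406]), 'shot': 1}
{'fx': 401.3620151382626, 'fy': 401.3620151382626, 'cx': 320.94370402759534, 'cy': 198.92112560383129, 'eye': array([-0.30186996, -0.55105015,  0.75855328]), 'orientation': array([ 0.42019648, -0.22308979, -0.4290055 ,  0.76786727]), 'shot': 2}
lid top [([340.0, 180.0], 0.74), ([268.0, 239.0], 0.61)] [([330.0, 174.0, 353.0, 192.0], 0.95), ([258.0, 225.0, 282.0, 245.0], 0.87)]
lid scene [([254.0, 224.0], 0.77)] [([347.0, 193.0, 375.0, 208.0], 0.8), ([237.0, 208.0, 265.0, 223.0], 0.68), ([274.0, 200.0, 297.0, 224.0], 0.64)]
lid_grip top [([271.0, 232.0], 0.94), ([340.0, 178.0], 0.74)] [([259.0, 224.0, 279.0, 249.0], 0.92), ([327.0, 170.0, 351.0, 194.0], 0.82)]
lid_grip scene [([251.0, 208.0], 0.9), ([362.0, 201.0], 0.81)] [([238.0, 202.0, 267.0, 224.0], 0.96), ([348.0, 192.0, 375.0, 211.0], 0.82)]
grinder top [([358.0, 225.0], 0.85), ([276.0, 21
[... 612 characters left out ...]
me_s': 1.1, 'joints': array([ 1.13952981e+00,  4.93588729e-01,  1.34552652e+00, -3.18940425e-05,
        1.30247552e+00, -9.54860529e-02]), 'qvel': array([-0.00163948, -0.00074504, -0.00099437,  0.00016195, -0.0011305 ,
       -0.00041421]), 'joint_efforts': array([-2.12447805e-03, -8.78695178e+01, -3.82248473e+01,  7.06604635e-02,
        4.40724730e-02,  5.43804310e-05]), 'eef_pos': array([0.20593791, 0.59009087, 0.21391298]), 'tool_rot': array([ 1.67098450e-01,  9.85940215e-01, -3.09278368e-06,  1.50916310e-05]), 'force': array([-1.3368305 ,  0.38196899, -0.7209296 ]), 'moment': array([-0.00295786, -0.01218332,  0.04489779]), 'grip_force': 0.0, 'gripper_width': 0.09115627021121592} 0.0188
```

View pics/t.png

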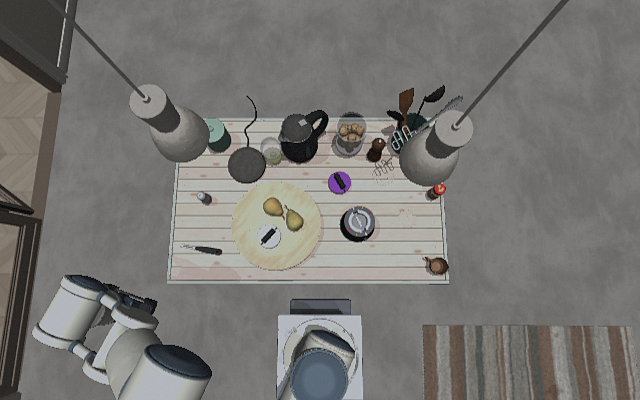

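View pics/s.png

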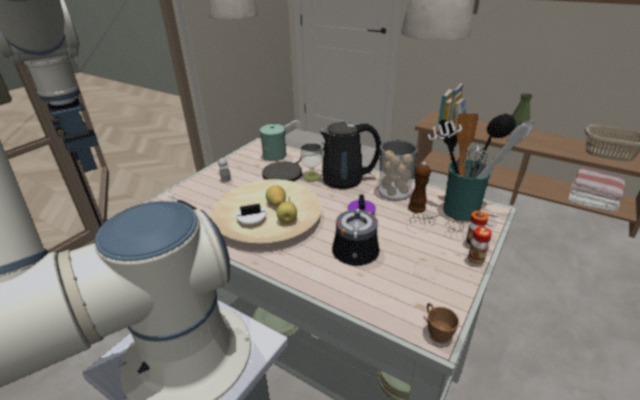

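Two candidates: the white disc with a black bar at top (269,237) / scene (251,214), which lies in the dish and fits the description; and the purple disc at top (340,182), which is the look-alike to leave alone. I'll enlarge the lid and the grinder to confirm.

```bash
python3 - <<'E'
from h import *
T=[];S=[]
for i in range(8):
    t=camera("top");s=camera("scene");T.append(t["img"].astype(float));S.append(s["img"].astype(float))
T=np.mean(T,0);S=np.mean(S,0);np.savez("avg.npz",T=T,S=S)
import pickle;pickle.dump((t,s),open("cams.pkl","wb"))
def crop(I,x,y,w=40,h=30,k=10): return cv2.resize(I[y-h//2:y+h//2,x-w//2:x+w//2],None,fx=k,fy=k,interpolation=cv2.INTER_CUBIC).clip(0,255).astype(np.uint8)
save("crop.png",np.vstack([np.hstack([crop(T,269,236),crop(T,358,224,40,30)]),np.hstack([crop(S,251,213),crop(S,356,225,60,45,1) if 0 else crop(S,356,225)])]))
for q in ["lid_grip","collar","lid"]:
    for n,c in(("top",t),("scene",s)): print(q,n,[(np.round(r["point"],1).tolist(),round(r["p"],2)) for r in pinpoint(q,c)][:3])
# dark/bright analyses
def blob(I,x,y,w,h,f):
    c=I[y-h:y+h,x-w:x+w]; m=f(c).astype(np.uint8); n,l,st,ce=cv2.connectedComponentsWithStats(m)
    k=1+np.argmax(st[1:,4]); yy,xx=np.nonzero(l==k); C=np.cov(np.array([xx,yy])); ev,V=np.linalg.eigh(C)
    return ce[k]+[x-w,y-h],st[k,4],V[:,1],np.sqrt(ev)
for n,I,(x,y),c in(("top",T,(269,236),t),("scene",S,(251,213),s)):
    b=blob(I,x,y,13,12,lambda c:c.max(2)<90); print(n,b)
    print(at_z(c,b[0],.047), at_z(c,b[0]+b[2]*3,.047)-at_z(c,b[0]-b[2]*3,.047))
E
```

```text
lid_grip top [([337.8, 180.2], 0.63), ([269.5, 236.0], 0.61)]
lid_grip scene [([252.4, 207.4], 0.75), ([361.8, 201.3], 0.73)]
collar top [([356.8, 219.6], 0.73)]
collar scene [([355.2, 221.4], 0.68)]
lid top [([341.4, 185.3], 0.82), ([268.3, 237.3], 0.64), ([274.3, 155.2], 0.41)]
lid scene [([361.1, 209.1], 0.69), ([417.4, 208.3], 0.62), ([252.6, 224.0], 0.55)]
top (array([267.64044944, 235.74157303]), np.int32(89), array([-0.67614633,  0.73676735]), array([1.46458509, 5.03035076]))
[0.44663089 0.20091702 0.047     ] [-0.01708614  0.0151357   0.        ]
scene (array([250.17721519, 209.2721519 ]), np.int32(158), array([-0.98505361,  0.17224805]), array([2.3976875 , 5.47243079]))
[0.44913605 0.19845748 0.047     ] [-0.01389604  0.01226708  0.        ]
```

View pics/crop.png

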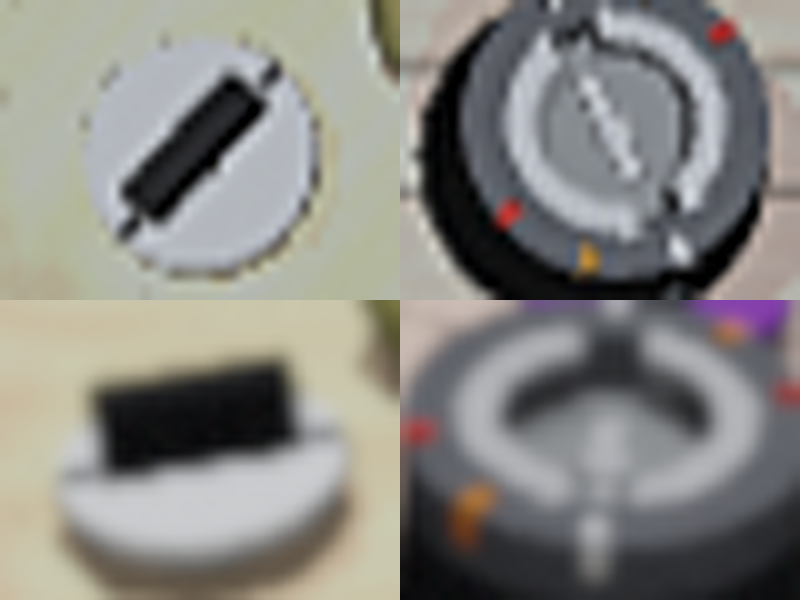

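The crop confirms the white lid with its black bar and stripes. The bar runs from about (258,243) to (276,227) in the top view. The grinder's white marks are near top (353,209) and (365,233), with orange and red clockwise of them. Next I'll fit both poses.

```bash
cat > fit.py <<'E'
from h import *
from scipy.optimize import minimize
def boxpts(x,y,yaw,z0,hx,hy,h):
    c,s=np.cos(yaw),np.sin(yaw)
    return np.array([[x+c*a*hx-s*b*hy,y+s*a*hx+c*b*hy,z0+k*h] for a in(-1,1) for b in(-1,1) for k in(0,1)])
def render(c,P,x0,y0,w,h,k=8):
    p=(proj(c,P)-[x0,y0]+.5)*k
    m=np.zeros((h*k,w*k),np.uint8); cv2.fillConvexPoly(m,cv2.convexHull(np.round(p*16).astype(np.int32)),255,shift=4)
    return cv2.resize(m,(w,h),interpolation=cv2.INTER_AREA)/255.
def fit_bar(views,g,zorg,w=15,thr=(35,165)):
    """views: (cam,img); g: x,y,yaw guess; zorg lid origin z. dark-bar fit"""
    D=[]
    for c,I in views:
        u=np.round(proj(c,[[g[0],g[1],zorg+.041]])[0]).astype(int)-w
        cr=I[u[1]:u[1]+2*w,u[0]:u[0]+2*w].max(2); D.append((c,u,np.clip((thr[1]-cr)/(thr[1]-thr[0]),0,1)))
    wt=cv2.circle(np.zeros((2*w,2*w)),(w,w),10,1.,-1)
    f=lambda q:sum((((render(c,boxpts(q[0]*.01,q[1]*.01,q[2]*.1,zorg+.026,.032,.009,.03),u[0],u[1],2*w,2*w)-d)*wt)**2).sum() for c,u,d in D)
    q0=np.array([g[0]*100,g[1]*100,g[2]*10])
    r=minimize(f,q0,method="Nelder-Mead",options=dict(initial_simplex=np.vstack([q0,q0+np.diag([.5,.5,1.])]),xatol=.003))
    return r.x*[.01,.01,.1],r.fun
E
python3 - <<'E'
from fit import *; import pickle
t,s=pickle.load(open("cams.pkl","rb"));a=np.load("avg.npz");T,S=a["T"],a["S"]
g=(.447,.200,np.arctan2(.0151,-.0171))
for v in([(t,T)],[(s,S)],[(t,T),(s,S)]): print("lid",fit_bar(v,g,.006))
def blobs(I,x0,x1,y0,y1,f,mn=3):
    c=I[y0:y1,x0:x1];n,l,st,ce=cv2.connectedComponentsWithStats(f(c).astype(np.uint8),connectivity=8)
    return [(np.round(ce[k]+[x0,y0],2).tolist(),int(st[k,4])) for k in range(1,n) if st[k,4]>=mn]
r=lambda c:(c[...,0]-c[...,1]>50)&(c[...,1]-c[...,2]<35)
o=lambda c:(c[...,0]-c[...,2]>50)&(c[...,1]-c[...,2]>25)
w=lambda c:c.min(2)>190
for n,c,I,B in(("top",t,T,(338,378,205,243)),("scene",s,S,(330,380,203,245))):
    for m,f in(("red",r),("or",o),("wh",w)):
        for p,k in blobs(I,*B,f,2): print(n,m,p,k,np.round(at_z(c,p,.102),4))
C=T[204:244,338:378];C2=S[203:243,336:376]
save("g.png",np.hstack([cv2.resize(x,(400,400),interpolation=cv2.INTER_CUBIC).clip(0,255).astype(np.uint8) for x in(C,C2)]))
E
```

```text
lid (array([0.44824233, 0.20020008, 2.41685071]), np.float64(7.190792175830188))
lid (array([0.45180502, 0.19703762, 2.41974646]), np.float64(27.876900248098135))
lid (array([0.45012666, 0.19744921, 2.38779115]), np.float64(40.4824534625821))
top red [369.8, 211.6] 5 [ 0.5315 -0.1873  0.102 ]
top red [348.4, 229.8] 5 [ 0.4628 -0.1063  0.102 ]
top or [361.6, 207.2] 5 [ 0.5483 -0.1569  0.102 ]
top or [356.4, 234.2] 5 [ 0.4465 -0.1357  0.102 ]
top wh [358.75, 210.75] 4 [ 0.5347 -0.146   0.102 ]
top wh [352.0, 213.5] 2 [ 0.5242 -0.1206  0.102 ]
top wh [356.5, 217.0] 2 [ 0.511  -0.1372  0.102 ]
top wh [366.67, 227.67] 3 [ 0.4709 -0.1742  0.102 ]
top wh [365.5, 233.5] 2 [ 0.4491 -0.1694  0.102 ]
top wh [362.5, 242.0] 2 [ 0.4176 -0.1577  0.102 ]
scene red [353.22, 205.53] 55 [ 0.5597 -0.1061  0.102 ]
scene red [369.38, 207.26] 82 [ 0.5756 -0.1504  0.102 ]
scene red [375.0, 219.0] 3 [ 0.5319 -0.1893  0.102 ]
scene red [337.0, 222.5] 6 [ 0.4641 -0.1073  0.102 ]
scene or [342.7, 230.4] 10 [ 0.4414 -0.1381  0.102 ]
```

View pics/g.png

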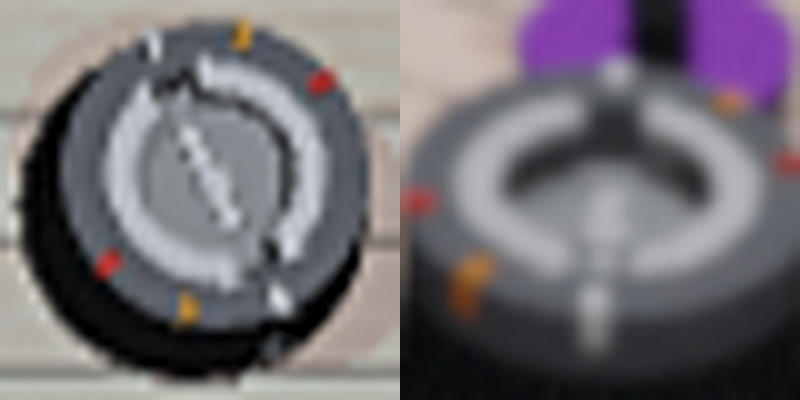

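Fits: lid at (0.449, 0.199) with its bar at yaw 2.41. Grinder axis at (0.497, -0.147) with notches at yaw 0.435; the red, orange and white marks from both cameras agree. Moving above the lid now.

Request:
{"op": "move_arm", "data": {"moves": [[16.2,-26.1,0,0,0,-0.0263,55],[16.2,-26.1,0,0,0,-0.0263,55],[16.2,-26.1,0,0,0,-0.0263,55],[16.2,-26.1,0,0,0,-0.0263,55],[16.2,-26.1,0,0,0,-0.0263,55]], "newtons": 30}}

```text
time_s: 2.62
eef_pos: [0.2875, 0.4584, 0.214]
tool_rot: [0.232, 0.973, 0.0, 0.0]
force: [0.7, -0.4, -0.2]
gripper_width: 0.0605
grip_force: 0.0
```

Request:
{"op": "move_arm", "data": {"moves": [[16.2,-26.1,0,0,0,-0.0263,55],[16.2,-26.1,0,0,0,-0.0263,55],[16.2,-26.1,0,0,0,-0.0263,55],[16.2,-26.1,0,0,0,-0.0263,55],[16.2,-26.1,0,0,0,-0.0263,55]]}}

```text
time_s: 3.03
eef_pos: [0.3685, 0.3278, 0.2141]
tool_rot: [0.295, 0.955, 0.0, 0.0]
force: [0.9, 0.4, 0.1]
gripper_width: 0.0502
grip_force: 0.0
```

Request:
{"op": "move_arm", "data": {"moves": [[16.2,-26.1,0,0,0,-0.0263,55],[16.2,-26.1,0,0,0,-0.0263,55],[16.2,-26.1,0,0,0,-0.0263,55],[16.2,-26.1,0,0,0,-0.0263,55],[16.2,-26.1,0,0,0,-0.0263,55]]}}

```text
time_s: 3.45
eef_pos: [0.4496, 0.1972, 0.2141]
tool_rot: [0.358, 0.934, 0.0, 0.0]
force: [1.0, 0.4, -0.4]
gripper_width: 0.0504
grip_force: 0.0
```

Request:
{"op": "move_arm", "data": {"moves": [[0,0,-20,0,0,0,55],[0,0,-20,0,0,0,55],[0,0,-20,0,0,0,55],[0,0,-20,0,0,0,55],[0,0,-20,0,0,0,55]]}}

```text
time_s: 3.87
eef_pos: [0.4491, 0.1985, 0.1132]
tool_rot: [0.357, 0.934, 0.0, 0.0]
force: [-0.8, -0.5, -0.3]
gripper_width: 0.0503
grip_force: 0.0
```

Request:
{"op": "move_arm", "data": {"moves": [[0,0,-20,0,0,0,55],[0,0,-20,0,0,0,55],[0,0,-20,0,0,0,55],[0,0,-12,0,0,0,55],[0,0,-5.2,0,0,0,55]]}}

```text
time_s: 4.28
eef_pos: [0.4483, 0.1984, 0.0352]
tool_rot: [0.357, 0.934, -0.001, -0.001]
force: [-0.9, -0.1, -0.3]
gripper_width: 0.0501
grip_force: 0.0
```

Request:
{"op": "move_arm", "data": {"moves": [[0,0,0,0,0,0,55],[0,0,0,0,0,0,0],[0,0,0,0,0,0,0],[0,0,0,0,0,0,0],[0,0,0,0,0,0,0]]}}

```text
time_s: 4.7
eef_pos: [0.4494, 0.1987, 0.0374]
tool_rot: [0.357, 0.934, 0.0, 0.0]
force: [0.4, 0.1, -0.7]
gripper_width: 0.0265
grip_force: 0.0
```

Request:
{"op": "move_arm", "data": {"moves": [[0,0,0,0,0,0,0],[0,0,0,0,0,0,0],[0,0,0,0,0,0,0],[0,0,0,0,0,0,0],[0,0,2,0,0,0,0]]}}

```text
time_s: 5.12
eef_pos: [0.4489, 0.1986, 0.0387]
tool_rot: [0.357, 0.934, -0.0, -0.0]
force: [0.1, 0.3, -1.4]
gripper_width: 0.0179
grip_force: 30.0
```

Gripped at 18 mm. Lifting, then carrying and turning towards the grinder.

Request:
{"op": "move_arm", "data": {"moves": [[0,0,15,0,0,0,0],[0,0,25,0,0,0,0],[0,0,35,0,0,0,0],[0,0,35,0,0,0,0],[0,0,35,0,0,0,0]], "newtons": 45}}

```text
time_s: 5.53
eef_pos: [0.4483, 0.1984, 0.1853]
tool_rot: [0.357, 0.934, -0.0, -0.0]
force: [1.0, 1.0, -2.0]
gripper_width: 0.0179
grip_force: 45.0
```

Request:
{"op": "move_arm", "data": {"moves": [[3.2,-23.1,1,0,0,0.0777,0],[3.2,-23.1,1,0,0,0.0777,0],[3.2,-23.1,1,0,0,0.0777,0],[3.2,-23.1,1,0,0,0.0777,0],[3.2,-23.1,1,0,0,0.0777,0]]}}

```text
time_s: 5.95
eef_pos: [0.4647, 0.0821, 0.1889]
tool_rot: [0.168, 0.986, -0.0, -0.0]
force: [0.1, -0.2, -1.2]
gripper_width: 0.0179
grip_force: 45.0
```

Request:
{"op": "move_arm", "data": {"moves": [[3.2,-23.1,0,0,0,0.0777,0],[3.2,-23.1,0,0,0,0.0777,0],[3.2,-23.1,0,0,0,0.0777,0],[3.2,-23.1,0,0,0,0.0777,0],[3.2,-23.1,0,0,0,0.0777,0]]}}

```text
time_s: 6.37
eef_pos: [0.4807, -0.0335, 0.1888]
tool_rot: [-0.025, 1.0, 0.0, -0.0]
force: [-1.0, 0.4, -0.7]
gripper_width: 0.0177
grip_force: 45.0
```

Request:
{"op": "move_arm", "data": {"moves": [[3.2,-23.1,0,0,0,0.0777,0],[3.2,-23.1,0,0,0,0.0777,0],[3.2,-23.1,0,0,0,0.0777,0],[3.2,-23.1,0,0,0,0.0777,0],[3.2,-23.1,0,0,0,0.0777,0]]}}

```text
time_s: 6.78
eef_pos: [0.4967, -0.149, 0.1888]
tool_rot: [-0.218, 0.976, 0.0, -0.0]
force: [0.3, 0.3, -2.1]
gripper_width: 0.0179
grip_force: 45.0
```

Request:
{"op": "move_arm", "data": {"moves": [[0,0,0,0,0,0,0],[0,0,0,0,0,0,0],[0,0,0,0,0,0,0],[0,0,0,0,0,0,0],[0,0,0,0,0,0,0]]}}

```text
time_s: 7.2
eef_pos: [0.4968, -0.1471, 0.1887]
tool_rot: [-0.216, 0.976, 0.0, -0.0]
force: [-0.4, 0.3, -0.9]
gripper_width: 0.0178
grip_force: 45.0
```

```bash
python3 - <<'E'
from h import *
T=[];S=[]
for i in range(5):
    t=camera("top");s=camera("scene");T.append(t["img"].astype(float));S.append(s["img"].astype(float))
T=np.mean(T,0);S=np.mean(S,0);np.savez("avg2.npz",T=T,S=S)
st=state();print(st["eef_pos"],st["tool_rot"],st["joints"],st["force"],st["gripper_width"])
C=T[194:254,328:388];C2=S[170:230,326:386]
save("g2.png",np.hstack([cv2.resize(x,(400,400),interpolation=cv2.INTER_CUBIC).clip(0,255).astype(np.uint8) for x in(C,C2)]))
E
```

```text
[ 0.49693867 -0.14786862  0.18871469] [-2.15896404e-01  9.76416275e-01  6.88132407e-06 -7.89543917e-06] [-4.04425154e-01  3.73697758e-01  1.63855497e+00  2.19395148e-06
  1.12936078e+00 -2.41044200e+00] [-0.20493572  0.11907443 -1.24455765] 0.017944908575325248
```

View pics/g2.png

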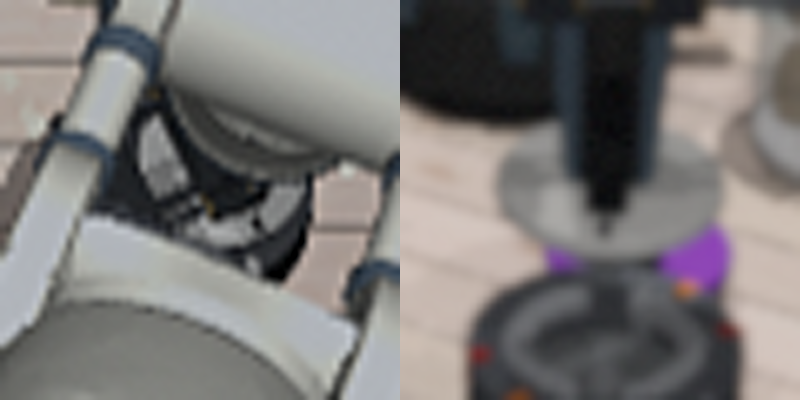

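The top view is mostly blocked by the arm. In the scene view the held flange shows cleanly above the collar, with its edges at about columns 340 and 374 and its bottom at row 208. I'll compare that with the model at the collar axis.

```bash
python3 - <<'E'
from fit import *; import pickle
t,s=pickle.load(open("cams.pkl","rb"));S=np.load("avg2.npz")["S"]
a=np.linspace(0,2*np.pi,90)
def cyl(x,y,z0,z1,r=.046): return np.array([[x+r*np.cos(u),y+r*np.sin(u),z] for u in a for z in(z0,z1)])
x0,y0,w,h=334,180,46,40
cr=S[y0:y0+h,x0:x0+w]
# flange mask: greyish bright compared; print edge profile rows
g=cr.mean(2); sat=cr.max(2)-cr.min(2)
for r in (194,196,198,200,202): print(r,"L",g[r-y0,2:12].astype(int),sat[r-y0,2:12].astype(int),"R",g[r-y0,36:46].astype(int))
p=proj(s,cyl(.4973,-.1470,.1737,.1837)); print("model bbox",p.min(0),p.max(0))
for z in(.1837,.1737):
  c,d=np.array([.4973,-.147]),np.array([np.cos(.435),np.sin(.435)])
  print("stripe r40..46", proj(s,[[*(c-d*.036),z],[*(c-d*.046),z]]))
for dz in(-.003,.003): p=proj(s,cyl(.4973,-.1470,.1737+dz,.1837+dz)); print(dz,p.min(0),p.max(0))
# column profile bottom
for c in(353,357,361): print(c,g[200-y0:214-y0,c-x0].astype(int))
print("row stripe",[ (r,g[r-y0,350-x0:363-x0].astype(int)) for r in(201,202,203,204,205)])
E
```

```text
194 L [191 190 189 183 165 136 120 116 117 120] [23 22 23 21 19 11  4  2  2  2] R [132 128 126 129 133 132 131 130 129 118]
196 L [188 190 188 176 150 123 115 115 115 116] [25 24 23 22 16  5  3  2  2  2] R [123 123 124 130 150 161 153 136 127 121]
198 L [190 190 187 173 146 128 126 128 127 127] [23 24 23 21 14  6  3  2  2  1] R [126 128 127 132 152 175 184 180 170 157]
200 L [183 186 187 181 161 134 129 134 136 136] [23 23 23 22 18  9  3  2  3  4] R [136 135 135 138 159 180 189 192 191 190]
202 L [193 189 187 182 168 146 129 126 131 138] [21 22 22 22 20 17  9  4  2  3] R [137 134 133 149 173 188 192 192 193 193]
model bbox [339.00682479 186.67368633] [374.00626923 208.77665628]
stripe r40..46 [[355.72260009 203.31517565]
 [355.50926471 205.49127079]]
stripe r40..46 [[355.60826387 206.53482167]
 [355.39514253 208.72530231]]
-0.003 [338.99926497 187.60778147] [373.9442331  209.74038406]
0.003 [339.01440793 185.7367944 ] [374.06849879 207.80984181]
353 [102 111 127 137 141 142 139 129 109  93  82  70  73  88]
357 [ 18  40  73  87  97 116 133 132 111  81  73  73  65  53]
361 [125 130 135 137 138 143 143 133 106  78  84  93  94  95]
row stripe [(201, array([165, 155, 138, 111,  77,  53,  39,  40,  46,  72, 109, 130, 136])), (202, array([166, 158, 144, 127, 109,  91,  70,  73,  86, 106, 125, 135, 137])), (203, array([166, 162, 150, 137, 127, 106,  79,  87, 111, 126, 134, 137, 137])), (204, array([163, 162, 152, 141, 132, 110,  84,  97, 124, 135, 137, 138, 138])), (205, array([150, 153, 149, 142, 138, 123, 107, 116, 134, 141, 143, 143, 141]))]
```

Lid and collar agree to within about 1 mm, and the yaw matches. Descending.

Request:
{"op": "move_arm", "data": {"moves": [[0,0,-12,0,0,0,0],[0,0,-12,0,0,0,0],[0,0,-12,0,0,0,0],[0,0,-10,0,0,0,0],[0,0,-4,0,0,0,0]]}}

```text
time_s: 8.12
eef_pos: [0.4964, -0.1477, 0.1374]
tool_rot: [-0.216, 0.976, 0.0, -0.001]
force: [-0.2, -0.2, -0.5]
gripper_width: 0.0179
grip_force: 45.0
```

Request:
{"op": "move_arm", "data": {"moves": [[0,0,-2,0,0,0,0],[0,0,-2,0,0,0,0],[0,0,-2,0,0,0,0],[0,0,-2,0,0,0,0],[0,0,0,0,0,0,0]]}}

```text
time_s: 8.53
eef_pos: [0.497, -0.1479, 0.1307]
tool_rot: [-0.216, 0.976, -0.0, 0.0]
force: [-0.8, -0.7, -2.1]
gripper_width: 0.0178
grip_force: 45.0
```

Request:
{"op": "move_arm", "data": {"moves": [[0,0,-2,0,0,0,0],[0,0,-2,0,0,0,0],[0,0,-1,0,0,0,0],[0,0,0,0,0,0,0],[0,0,0,0,0,0,0]]}}

```text
time_s: 8.95
eef_pos: [0.4969, -0.1479, 0.1257]
tool_rot: [-0.216, 0.976, 0.0, -0.0]
force: [0.2, 0.5, -1.1]
gripper_width: 0.0176
grip_force: 45.0
```

Request:
{"op": "move_arm", "data": {"moves": [[0,0,-2,0,0,0,0],[0,0,-2,0,0,0,0],[0,0,-1,0,0,0,0],[0,0,0,0,0,0,0],[0,0,0,0,0,0,0]]}}

```text
time_s: 9.37
eef_pos: [0.4969, -0.1479, 0.1206]
tool_rot: [-0.216, 0.976, 0.0, -0.0]
force: [0.5, -0.5, -0.7]
gripper_width: 0.0178
grip_force: 45.0
```

Request:
{"op": "move_arm", "data": {"moves": [[0,0,-1,0,0,0,0],[0,0,-1,0,0,0,0],[0,0,-1,0,0,0,0],[0,0,0,0,0,0,0],[0,0,0,0,0,0,0]]}}

```text
time_s: 9.78
eef_pos: [0.4969, -0.1479, 0.1177]
tool_rot: [-0.216, 0.976, 0.0, -0.0]
force: [0.6, -0.8, -1.2]
gripper_width: 0.018
grip_force: 45.0
```

Request:
{"op": "move_arm", "data": {"moves": [[0,0,-1,0,0,0,0],[0,0,-0.5,0,0,0,0],[0,0,-0.5,0,0,0,0],[0,0,0,0,0,0,0],[0,0,0,0,0,0,0]]}}

```text
time_s: 10.2
eef_pos: [0.4971, -0.1479, 0.1169]
tool_rot: [-0.216, 0.976, -0.0, 0.0]
force: [-6.8, 2.1, 25.1]
gripper_width: 0.0181
grip_force: 45.0
```

Seated: firm contact came at TCP z 0.117, exactly where the lid should be fully down. Easing the push and twisting clockwise.

Request:
{"op": "move_arm", "data": {"moves": [[0,0,0.6,0,0,0,0],[0,0,0.4,0,0,0,0],[0,0,0,0,0,0,0],[0,0,0,0,0,0,0],[0,0,0,0,0,0,0]], "newtons": 55}}

```text
time_s: 10.62
eef_pos: [0.4971, -0.148, 0.1169]
tool_rot: [-0.216, 0.976, -0.0, 0.0]
force: [-1.6, 1.4, 7.8]
gripper_width: 0.0178
grip_force: 55.0
```

Request:
{"op": "move_arm", "data": {"moves": [[0,0,0,0,0,-0.04,0],[0,0,0,0,0,-0.04,0],[0,0,0,0,0,-0.04,0],[0,0,0,0,0,-0.03,0],[0,0,0,0,0,0,0]]}}

```text
time_s: 11.03
eef_pos: [0.4973, -0.1481, 0.1169]
tool_rot: [-0.141, 0.99, -0.0, 0.0]
force: [0.5, -0.2, 5.5]
gripper_width: 0.0176
grip_force: 55.0
```

```bash
python3 -c "
from bench import *
s=state();print(s['eef_pos'],s['tool_rot'],s['force'],s['moment'])"
```

```text
[ 0.49729192 -0.14811077  0.11692194] [-1.41087741e-01  9.89997019e-01 -2.45434091e-04  3.03011206e-04] [ 0.50459433 -0.20750942  5.45212031] [0.10761313 0.07074112 0.04786822]
```

Request:
{"op": "move_arm", "data": {"moves": [[0,0,0,0,0,-0.05,0],[0,0,0,0,0,-0.05,0],[0,0,0,0,0,-0.05,0],[0,0,0,0,0,-0.05,0],[0,0,0,0,0,-0.05,0]]}}

```text
time_s: 11.45
eef_pos: [0.4973, -0.1484, 0.1169]
tool_rot: [-0.017, 1.0, -0.0, 0.0]
force: [-1.2, -4.2, 5.2]
gripper_width: 0.0181
grip_force: 55.0
```

Request:
{"op": "move_arm", "data": {"moves": [[0,0,0,0,0,-0.05,0],[0,0,0,0,0,-0.05,0],[0,0,0,0,0,-0.05,0],[0,0,0,0,0,-0.05,0],[0,0,0,0,0,-0.05,0]]}}

```text
time_s: 11.87
eef_pos: [0.4973, -0.1486, 0.1169]
tool_rot: [0.108, 0.994, -0.001, 0.0]
force: [-1.9, -5.4, 5.2]
gripper_width: 0.0175
grip_force: 55.0
```

Request:
{"op": "move_arm", "data": {"moves": [[0,0,0,0,0,0,0],[0,0,0,0,0,0,0],[0,0,0,0,0,0,0],[0,0,0,0,0,0,0],[0,0,0,0,0,0,0]]}}

```text
time_s: 12.28
eef_pos: [0.4974, -0.1485, 0.1169]
tool_rot: [0.107, 0.994, -0.0, 0.001]
force: [0.8, -6.1, 5.2]
gripper_width: 0.0178
grip_force: 55.0
```

```bash
python3 - <<'E'
from h import *
S=np.mean([camera("scene")["img"].astype(float) for i in range(5)],0); T=camera("top")["img"]
s=state();print(s['eef_pos'],s['tool_rot'],s['force'],s['moment'],s['grip_force'],s['time_s'])
q=s['tool_rot'];print("lid yaw",2*np.arctan2(q[1],q[0])-np.pi)
save("e.png",np.hstack([cv2.resize(x,(400,400),interpolation=cv2.INTER_CUBIC).clip(0,255).astype(np.uint8) for x in(T[204:244,338:378].astype(float),S[193:233,336:376])]))
E
```

```text
[ 0.49748641 -0.14847802  0.11695864] [ 1.06705758e-01  9.94290380e-01 -4.39998654e-04  5.72421720e-04] [ 0.57282462 -6.23005763  5.63263156] [-0.96625747  0.03784787  0.07408727] 55.00173211097717 12.5833
lid yaw -0.21381864964921649
```

View pics/e.png

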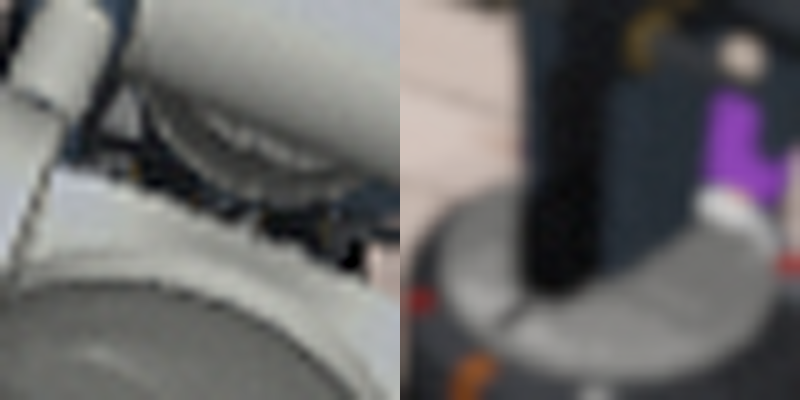

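The lid sits flat on the collar. Its near stripe is at scene (347,224), pointing to the orange mark at about (343.5,230). I'll check that angle numerically.

```bash
python3 - <<'E'
from h import *; import pickle
t,s=pickle.load(open("cams.pkl","rb"))
c=np.array([.498,-.1483])
for n,p,z in(("stripe",(347.0,224.),.112),("stripe tip",(346.4,224.6),.112),("orange",(343.6,229.3),.102)):
    w=at_z(s,p,z)[:2]-c; print(n,np.hypot(*w),np.arctan2(-w[1],-w[0]))
S=camera("scene"); I=S["img"].astype(float).mean(2)
for r in range(221,228): print(r,I[r,341:354].astype(int))
st=state(); print(st["qvel"].round(4),st["eef_pos"],st["moment"])
E
```

```text
stripe 0.03846740943358089 -0.20564402137544244
stripe tip 0.041581610828337515 -0.1919165284759992
orange 0.05224895720201554 -0.2027577218125879
221 [136 150 152 149 140 129 102  57  29  17  15  22  33]
222 [132 153 161 159 154 144 117  80  61  52  43  51  71]
223 [113 143 157 162 156 140 110  91  94  95  89  95 109]
224 [ 95 123 144 148 138 114  99 112 125 128 123 124 132]
225 [ 77  98 120 129 120 108 121 140 151 146 137 135 135]
226 [ 67  74  93 110 117 122 137 154 159 156 149 142 140]
227 [ 68  68  77  93 108 120 134 145 154 155 153 152 146]
[ 0.0003  0.002  -0.0014 -0.0014 -0.001  -0.0006] [ 0.49746385 -0.14846306  0.11692666] [-1.00060925  0.02665516  0.13300528]
```

```bash
python3 -c "
from bench import *
print(job_done())"
```

```text
the job is handed in; nothing more can be done
None
```

The job is handed in: the white lid is seated in the grinder collar, still gripped, with its stripe at the orange pulse mark (within about 0.01 rad of it in the last picture); the judge's verdict was not returned.

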